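# Load a flanged hub into a spring magazine

## Robot

A 6-joint arm with a two-finger parallel gripper is mounted at the origin on a cart in front of the work surface, level with it; the furniture and walls round the work are solid. World frame = base frame: x ahead of the robot, y to its left, z up, the work surface at z = 0. Lengths are in mm, angles in rad, forces in N, time in s.
With the tool pointing down it reaches from about 350 to 975 mm from the base axis. Payload 7.1 kg.
Tool frame: the origin (TCP) lies midway between the tips of the shut fingers; the grasp point (between the pads) lies 19 mm behind it (ctrl.grasp_offset is the distance from the TCP to the grasp point, in mm); z points along the fingers, y is the line along which they close (so a half turn about z gives the same grasp; the last joint's range is limited). The gripper opens to 88 mm and grips with 3 to 60 N. Pads are 20 mm wide; open, the fingers measure 115 mm over their backs; the gripper's body (75 mm by 178 mm) begins 61 mm behind the grasp point.
Start: joints at [-1.258, 0.423, 1.63, -0, 1.089, -0.019], TCP at [203.608, -590.888, 222.675] pointing down, gripper open.
Joint ranges: [-3, 3], [-0.9, 2.11], [0.09, 2.58], [-1.31, 4.45], [0.11, 2.69], [-2.54, 2.54]. Speed limits (rad/s): [2.39, 2.39, 3.01, 3.14, 3.14, 3.14].

## Interface

Orientations are given as a rotation vector (axis times angle).
In Python, from workcell import ctrl gives the robot as it stands. The module is installed in compiled form; this text tells all that it offers.
- The arm moves only by the tool servo_tool, never from a script. Its argument "rows" is a list of rows, each a list of 7 numbers: the turn, a rotation vector about the tool's x, y, z as a fraction of full scale, then the shift along the tool's x, y, z as a fraction of full scale, then the finger opening in mm, from 0 to 87.8. A call has 1 to 10 rows; each row is the pose to reach, as a shift and turn from the pose commanded when the call began, along the tool's axes at that moment; what a row does not reach only later rows make up. Full scale, the value 1, is 20 cm for a shift and 1.5 rad for a turn. A row lasts 1/8 s, in which the tool goes at most 62.5 mm and 10.7 degrees, less where a joint would pass 70% of its speed; a pose out of reach is approached as far as the arm can. A call with a number of a shift or a turn outside -1 to 1 is refused whole. A call with a gripper value outside its range is refused whole. The fingers move at their own pace and stop on an object; the grip force is fixed at half the most. Time passes only in rows, so rows that repeat a pose let the fingers close. It gives the time, the measured TCP pose, the force, the opening and the grip force at its end, in the units of the state.
- ctrl.get_obs(): the state, without advancing time (a new reading comes with each control period).
- ctrl.get_image(name): name is "side" or "top" or "wrist"; returns (picture, depth): 480x640x3 uint8, red, green, blue; 480x640 float32, mm along the optical axis (not along the pixel's ray), 0 where there is no reading.
- ctrl.camera_info(name): a dict with "intrinsics" (3x3 intrinsics, pixels), "R" (3x3) and "t" (3): a world point X has camera coordinates R X + t. Camera axes: x right, y down, z forward; pixel columns grow to the right and rows downward; lengths in mm; the calibration is good to about 2 mm. A picture is of the moment at which its call begins: read the wrist's pose just before it. camera_info takes no time and is no camera call; for the wrist camera it gives the pose at the moment of the call.
- ctrl.close_job(): hands the job in; it is judged then, once.
The state is a dict: "t": time; "qpos": joint angles; "qvel": joint speeds; "joint_torque": joint torques, N m; "ee_pos": TCP position; "orientation": TCP orientation; "ft_force": force on the tool from outside, world axes, zero at the start; "moment": the same for the moment, N m; "width": finger opening in mm; "grasp_force": force on a finger pad.
Only numpy, scipy, OpenCV 4.12 (cv2) and the standard library are available. Lean on these libraries where they do the work, as an engineer would, in place of code of your own. Each camera call takes 0.05 s, during which the arm holds its last target. There are 200 camera calls.

## Task

Put the turned hub with the wider flange into the spring magazine, flange down, and press it down against the spring follower until both catches snap over its flange and hold it there. Let go of it, and leave the other hub standing where it is.

Things in the scene. Friction and masses are not known exactly. Their poses are not given: they have to be found in the camera images.
- hub_wide: The hub to load: turned plain aluminium, standing on its round flange (60 mm diameter, 12 mm thick); above it a smooth boss 26 mm in diameter; 80 mm tall in all, 0.13 to 0.25 kg. Origin: centre of the flange's underside, z up the boss. Grip the boss at most 30 mm below its top, so that the fingers stay above the magazine. The two hubs may swap places.
- hub_narrow: The other hub, to be left alone: the same aluminium, boss (26 mm) and height (80 mm), but its flange is only 44 mm in diameter (12 mm thick). Origin at the centre of the flange's underside, z up.
- magazine: Fixed to the table. Base plate 120x120x10 mm; four steel guide rods (16 mm, pointed, tops 84 mm above the table, nothing higher) round a space 64 mm across; in it a sprung follower plate (44 mm), face 66 mm above the table; a hinged spring catch in a bracket at its +y and -y sides. Origin on the table under the centre of the space, z up. The points guide in a flange up to 5 mm off-centre.
- follower (a joint): Downward travel of the follower, m: 0 at the top, 0.036 at the stop. Spring 4 N at 0, 9.5 N at the stop: a hub merely set on it stays up. Pressed straight down (about 10 N), the flange parts the catches; at 0.031 (flange underside 35 mm above the table) both have snapped over it. Let go, it rises to 0.028 (38 mm) and is held.
Not all that is in view belongs to the job. Leave any yellow look-alike of the hub_wide alone. Leave any blue look-alike of the magazine alone.

How it is judged (in metres and radians):
At the end, for the whole second after the job is handed in: The 60 mm hub rests in the magazine, held down by the catches: within 10 mm of its axis, underside less than 43 mm above the table, upright within 0.1 rad, follower down more than 22 mm. The other hub stands upright (0.2 rad) within 30 mm of its start (horizontal distance between hub_wide and magazine below 0.01 m and z of hub_wide in the frame of magazine below 0.043 m and angle between hub_wide's own z axis and vertical below 0.1 rad and value of joint follower above 0.022 m and linear speed of hub_wide below 0.02 m/s and distance of hub_narrow from where it was at the start of the episode below 0.03 m and angle between hub_narrow's own z axis and vertical below 0.2 rad); the robot touches nothing.
It also fails if it takes over 45 s, if anything falls off the work surface, if the arm or the gripper's body presses on something with over 40 N, if the wrist force passes 120 N, or if a joint passes its speed limit or range.

## Working session

There is one attempt and no reset: what is moved stays moved. The work goes in short steps, Python scripts to look and compute and a tool call to move; the robot and the scene stay as the last step left them, time stands still between calls to the robot, and variables do not carry over. Pictures are saved under pics/ and viewed, at most 10 in all, crops included, and the job is handed in when it is done.

Besides the shell and the picture viewer there is one more tool, called after "Call:" as name(argument=value, ...) on one line, values as JSON. servo_tool: Moves the arm, as the interface text tells. Its arguments: {"type":"object","properties":{"rows":{"type":"array","items":{"type":"array","items":{"type":"number"}}}},"required":["rows"]}

```bash
mkdir -p pics; cat > h.py <<'E'
import numpy as np, cv2
from workcell import ctrl
def grab(name):
    ci=ctrl.camera_info(name); im,d=ctrl.get_image(name)
    np.savez('pics/%s.npz'%name,im=im,d=d,K=ci['intrinsics'],R=ci['R'],t=ci['t'])
    return im,d
def load(name):
    return np.load('pics/%s.npz'%name)
def cloud(f):
    d=f['d'];v,u=np.mgrid[:480,:640];K=f['K']
    P=np.stack([(u-K[0,2])/K[0,0]*d,(v-K[1,2])/K[1,1]*d,d],-1)
    W=(P-f['t'].ravel())@f['R']; W[d==0]=np.nan
    return W
E
python3 - <<'E'
from h import *
for n in ['top','side']:
    im,d=grab(n); cv2.imwrite(f'pics/{n}0.png',im[:,:,::-1])
o=ctrl.get_obs();print(o['t'],o['ee_pos'],o['orientation'],o['ft_force'])
E
```

```text
0.1 [ 203.46242999 -590.42100608  221.98175851] [-3.09710087e+00 -5.18542287e-01  3.05525462e-04] [ 0.3726508  -0.51997915  0.88159775]
```

View pics/top0.png

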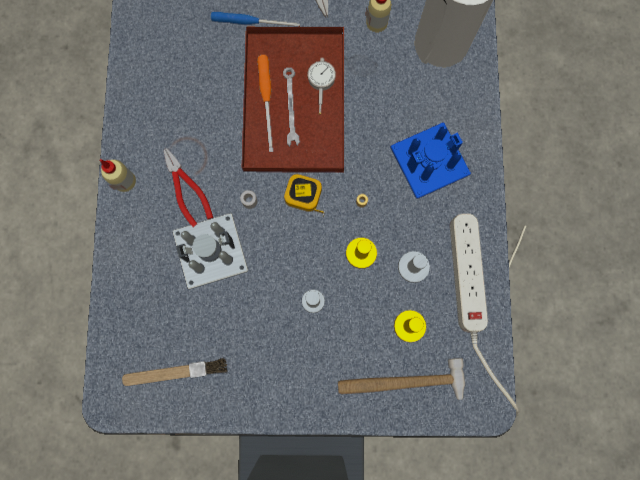

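View pics/side0.png

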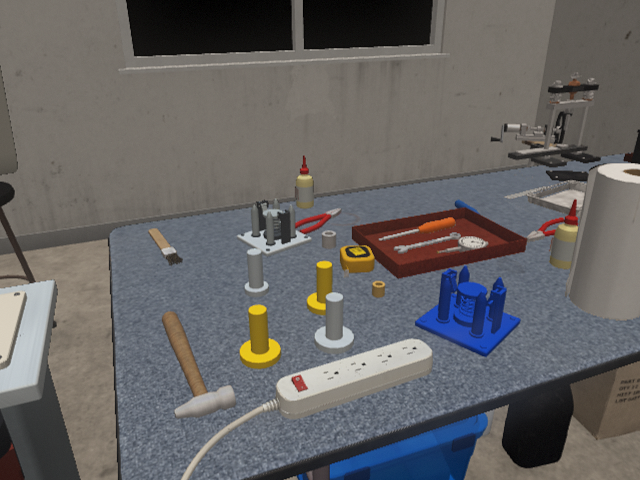

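Top picture: the plain aluminium hubs are at (414,267) and (313,301), the yellow look-alikes at (362,253) and (410,326). The grey magazine is at (209,250) and its blue look-alike at (430,160). The hub at (414,267) has the visibly wider flange, so it looks like hub_wide. I'll measure it and confirm in a crop.

```bash
python3 - <<'E'
from h import *
f=load('top');W=cloud(f);im=f['im']
a=cv2.resize(im[225:330,285:445],None,fx=4,fy=4,interpolation=cv2.INTER_CUBIC)
b=cv2.resize(im[205:295,165:255],None,fx=4.6,fy=4.6,interpolation=cv2.INTER_CUBIC)
a=cv2.resize(a,(400,262));b=cv2.resize(b,(400,400))
c=np.zeros((400,800,3),np.uint8);c[:262,:400]=a;c[:,400:]=b
cv2.imwrite('pics/crop0.png',c[:,:,::-1])
for n,(u,v) in dict(A=(414,267),B=(313,301)).items():
    P=W[v-25:v+25,u-25:u+25].reshape(-1,3)
    top=P[(P[:,2]>70)&(P[:,2]<90)]; fl=P[(P[:,2]>7)&(P[:,2]<17)]
    print(n,len(top),np.median(top,0),(top.min(0)+top.max(0))/2,'fl',(fl.min(0)+fl.max(0))/2,np.ptp(fl,axis=0),np.median(fl,0))
P=W[205:295,165:255].reshape(-1,3)
print('z hist',np.histogram(P[:,2],bins=range(-5,110,5)))
pl=P[(P[:,2]>6)&(P[:,2]<14)]
print('plate',cv2.minAreaRect(pl[:,:2].astype(np.float32)))
fo=P[(P[:,2]>61)&(P[:,2]<70)];print(len(fo),np.median(fo,0))
print(W[250,207],W[246,209],W[20:21,0:1])
E
```

```text
A 166 [ 559.45983283 -225.65968392   77.35024192] [ 558.97993852 -226.1378968    76.31789713] fl [ 559.39657817 -226.47421894   11.63027345] [59.97562179 59.00421733  9.22976436] [ 552.44176174 -219.65321729    9.73035486]
B 167 [492.28725986 -33.97241997  77.58109664] [492.53616097 -34.75712844  76.40603031] fl [492.23698101 -35.0191737   11.5069835 ] [41.93058808 41.63334704  8.94203967] [486.4605518  -35.18820339  10.02909578]
z hist (array([2894, 1004, 1822,  640,  139,   56,   34,   24,   34,   24,   39,
         42,   70,  346,  217,  154,  172,   39,    2,    0,    0,    0]), array([ -5,   0,   5,  10,  15,  20,  25,  30,  35,  40,  45,  50,  55,
        60,  65,  70,  75,  80,  85,  90,  95, 100, 105]))
plate ((596.74072265625, 159.85165405273438), (156.3965606689453, 163.27377319335938), 89.77336120605469)
538 [587.50186675 165.36463658  64.3876161 ]
[580.04486969 159.42051563  62.48232664] [586.84368463 155.31558265  66.3452701 ] [[[1522.66317867 1072.31164644 -753.47590226]]]
```

View pics/crop0.png

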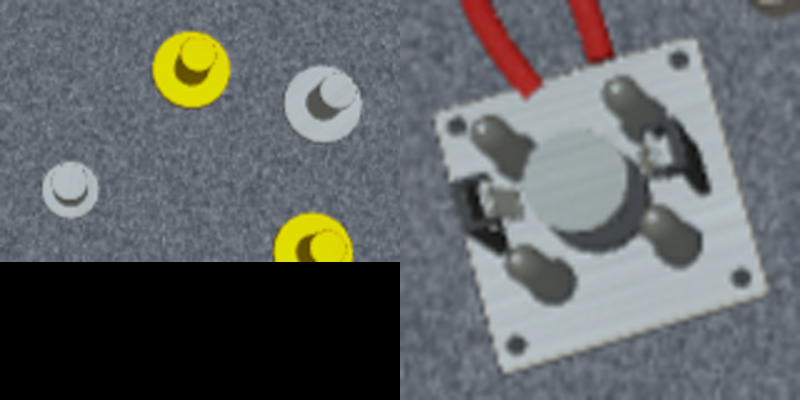

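The crop confirms it: the hub at (414,267) has a flange measuring about 60 mm, so it is hub_wide at (559,-226). The other's flange measures about 42 mm, so it is hub_narrow. I'll get the magazine centre from the plate corners and the follower disc in this crop.

```bash
python3 - <<'E'
from h import *
f=load('top');K,R,t=f['K'],f['R'],f['t'].ravel();C=-R.T@t
def at(x,y,z):
    u=165+(x-400)*.225-.4;v=205+y*.225-.4
    d=R.T@np.linalg.inv(K)@[u,v,1];return (C+d*(z-C[2])/d[2])[:2].round(1)
c=[at(x,y,10) for x,y in[(435,115),(695,40),(768,295),(505,372)]];print(c,np.mean(c,0),C)
print('fol',at(575,181,66))
W=cloud(f);P=W[228:268,188:228].reshape(-1,3)
o=ctrl.get_obs();print(o['t'],o['ee_pos'])
from scipy.spatial.transform import Rotation as Ro
M=Ro.from_rotvec(o['orientation']).as_matrix();print(M.round(3))
print('tool shift to above hub /200:',M.T@(np.array([559,-226,150])-o['ee_pos'])/200)
E
```

```text
[array([626.5, 238. ]), array([660.6, 125.7]), array([548.5,  90.6]), array([514.7, 202.2])] [587.575 164.125] [ 404.55344463  -45.94956752 1135.1479966 ]
fol [588.1 164.6]
0.1 [ 203.46242999 -590.42100608  221.98175851]
[[ 0.945  0.326 -0.   ]
 [ 0.326 -0.945  0.001]
 [ 0.    -0.001 -1.   ]]
tool shift to above hub /200: [ 2.2742338  -1.14319307  0.36158733]
```

Call:
servo_tool(rows=[[0,0,0,0.9,-0.45,0,60],[0,0,0,0.9,-0.45,0,60],[0,0,0,0.9,-0.45,0,60],[0,0,0,0.9,-0.45,0,60],[0,0,0,0.9,-0.45,0,60]])

```text
t: 0.72
ee_pos: [344.8, -446.8, 222.6]
orientation: [-3.098, -0.522, 0.001]
ft_force: [-0.5, -0.9, -0.7]
width: 60.2
grasp_force: 0.0
```

Call:
servo_tool(rows=[[0,0,0,0.9,-0.45,0.2,60],[0,0,0,0.9,-0.45,0.2,60],[0,0,0,0.9,-0.45,0.2,60],[0,0,0,0.9,-0.45,0.2,60],[0,0,0,0.9,-0.45,0.2,60],[0,0,0,0.9,-0.45,0.2,60]])

```text
t: 1.48
ee_pos: [484.4, -305.2, 182.9]
orientation: [3.098, 0.516, -0.0]
ft_force: [-0.4, -0.1, -0.1]
width: 60.1
grasp_force: 0.0
```

```bash
python3 - <<'E'
from h import *
im,d=grab('wrist');cv2.imwrite('pics/w1.png',im[:,:,::-1])
f=load('wrist');W=cloud(f)
o=ctrl.get_obs();print(o['t'],o['ee_pos'])
# boss points near the expected place, away from fingers
m=(abs(W[:,:,0]-559)<25)&(abs(W[:,:,1]+226)<25)&(W[:,:,2]>72)&(W[:,:,2]<88)
P=W[m];print(len(P),np.median(P,0),(P.min(0)+P.max(0))/2,np.ptp(P,axis=0))
from scipy.spatial.transform import Rotation as Ro
M=Ro.from_rotvec(o['orientation']).as_matrix();print(M.round(3))
print(M.T@(np.array([559,-226,54])-o['ee_pos'])/200)
E
```

```text
1.525 [ 484.34520433 -305.13873353  183.01311431]
1626 [ 562.07932593 -228.68036001   79.6332167 ] [ 562.0784126  -228.24154577   77.15338191] [25.74194629 25.53941351 10.023553  ]
[[ 0.946  0.324  0.   ]
 [ 0.324 -0.946 -0.001]
 [-0.     0.001 -1.   ]]
[ 0.48129337 -0.25387702  0.64491836]
```

View pics/w1.png

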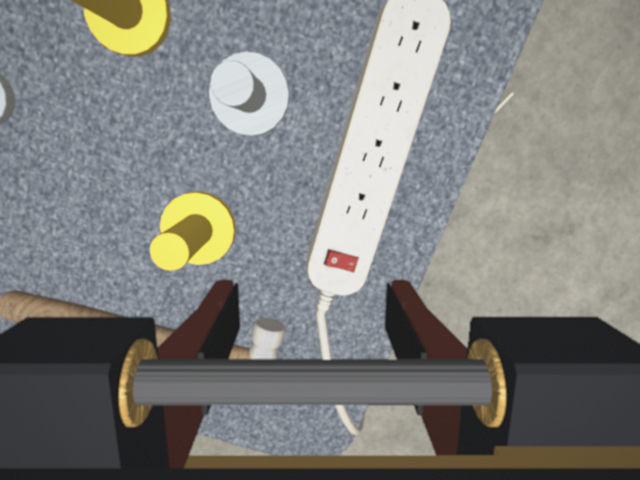

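The wrist picture shows hub_wide at (235,85), between the two yellow hubs at (125,20) and (190,235). The fingers are clear of everything. The two cameras agree within 3 mm, so I'll use (561,-227).

Call:
servo_tool(rows=[[0,0,0,0.49,-0.245,0.1,60],[0,0,0,0.49,-0.245,0.1,60],[0,0,0,0.49,-0.245,0.2,60],[0,0,0,0.49,-0.245,0.4,60],[0,0,0,0.49,-0.245,0.55,60],[0,0,0,0.49,-0.245,0.645,60],[0,0,0,0.49,-0.245,0.645,60],[0,0,0,0.49,-0.245,0.645,60]])

```text
t: 2.52
ee_pos: [562.7, -226.0, 54.8]
orientation: [3.098, 0.518, 0.002]
ft_force: [0.6, 1.1, 0.3]
width: 60.0
grasp_force: 0.0
```

Call:
servo_tool(rows=[[0,0,0,0,0,0,10],[0,0,0,0,0,0,10],[0,0,0,0,0,0,10],[0,0,0,0,0,0,10],[0,0,0,0,0,0,10],[0,0,0,0,0,0,10]])

```text
t: 3.28
ee_pos: [562.2, -225.3, 53.8]
orientation: [3.098, 0.519, 0.001]
ft_force: [-0.7, -2.0, 1.0]
width: 25.3
grasp_force: 29.8
```

Call:
servo_tool(rows=[[0,0,0,0,0,-0.25,10],[0,0,0,0,0,-0.5,10],[0,0,0,0,0,-0.5,10],[0,0,0,0.18,-0.43,-0.5,10],[0,0,0,0.34,-0.81,-0.5,10],[0,0,0,0.34,-0.81,-0.5,10],[0,0,0,0.34,-0.81,-0.5,10],[0,0,0,0.34,-0.81,-0.5,10]])

```text
t: 4.28
ee_pos: [572.8, -50.0, 152.5]
orientation: [-3.098, -0.52, 0.003]
ft_force: [-0.1, -0.3, -1.4]
width: 25.3
grasp_force: 29.9
```

Call:
servo_tool(rows=[[0,0,0,0.16,-0.35,0,10],[0,0,0,0.3,-0.6,0,10],[0,0,0,0.3,-0.6,0,10],[0,0,0,0.3,-0.6,0,10],[0,0,0,0.3,-0.6,0,10],[0,0,0,0.3,-0.6,0,10]])

```text
t: 5.03
ee_pos: [591.1, 81.5, 153.6]
orientation: [3.099, 0.516, -0.001]
ft_force: [-0.5, -0.0, -1.1]
width: 25.5
grasp_force: 29.9
```

```bash
python3 - <<'E'
from h import *
im,d=grab('wrist');grab('top');grab('side')
f=load('top');im2=cv2.resize(f['im'][190:310,150:310],(640,480))
c=np.hstack([cv2.resize(im,(400,300)),cv2.resize(im2,(400,300))]);cv2.imwrite('pics/w2.png',c[:,:,::-1])
o=ctrl.get_obs();print(o['t'],o['ee_pos'],o['width'],o['ft_force'])
W=cloud(load('wrist'));e=o['ee_pos']
m=(abs(W[:,:,0]-588)<70)&(abs(W[:,:,1]-164)<70)&(W[:,:,2]>55)&(W[:,:,2]<90)
P=W[m];print(len(P))
fo=P[(abs(P[:,2]-66)<3)];print('fol',len(fo),np.median(fo,0),(fo.min(0)+fo.max(0))/2,np.ptp(fo,axis=0))
s=P[P[:,2]>78];print('tips',len(s));
g={}
for p in s: g.setdefault((p[0]>588,p[1]>164),[]).append(p)
for k,v in g.items(): print(k,len(v),np.mean(v,0))
# hub flange in wrist
m=(np.hypot(W[:,:,0]-e[0],W[:,:,1]-e[1])<40)&(W[:,:,2]>95)&(W[:,:,2]<120)
P=W[m];print('flange',len(P),P.min(0),P.max(0)) if len(P) else 0
E
```

```text
5.175 [591.19562474  82.27535764 153.74078719] 25.441541214511375 [-0.48885065 -0.15127543 -1.68281788]
10228
fol 4861 [591.27892897 164.97610342  65.82093475] [592.52933018 163.51289262  66.00024931] [83.57342701 95.89567162  5.99885413]
tips 1800
(np.True_, np.True_) 291 [603.60419803 199.61001134  80.87101146]
(np.True_, np.False_) 719 [610.37361161 129.64338938  79.83065767]
(np.False_, np.True_) 624 [571.03405604 197.9172534   79.81971984]
(np.False_, np.False_) 166 [573.83852811 128.38826602  81.25374218]
flange 5225 [572.10132441  51.25753029 101.24200456] [620.20793263 110.60236564 119.97448528]
```

View pics/w2.png

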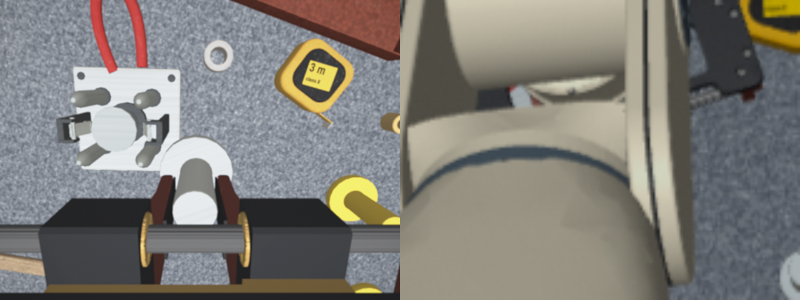

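The wrist picture shows the hub upright in the fingers, flange at (195,165) in the half-size view. The follower is at (113,128), between the four rod points. I'll work out the offset from flange to follower within this one camera, which cancels its calibration bias.

```bash
python3 - <<'E'
from h import *
from scipy.optimize import least_squares
W=cloud(load('wrist'))
P=W.reshape(-1,3);P=P[np.isfinite(P[:,0])]
c=np.array([590.5,165.])
for _ in range(10):
    q=P[(np.hypot(*(P[:,:2]-c).T)<24.5)&(abs(P[:,2]-66)<1.5)]; c=(q[:,:2].min(0)+q[:,:2].max(0))/2
print('fol',len(q),c,np.ptp(q[:,:2],axis=0),q[:,:2].mean(0))
q=P[(np.hypot(P[:,0]-590.5,P[:,1]-81)<36)&(P[:,2]>107)&(P[:,2]<115)]
print('flange z',np.median(q[:,2]))
a=np.degrees(np.arctan2(q[:,1]-81,q[:,0]-590));r=np.hypot(q[:,1]-81,q[:,0]-590);E=[]
for k in range(-90,100,10):
    s=(abs(a-k)<5)
    if s.sum()>5:
        i=np.argmax(np.where(s,r,0)); E.append(q[i,:2])
E=np.array(E);S=least_squares(lambda p:np.hypot(*(E-p[:2]).T)-30,[590,81],loss='soft_l1');print(len(E),S.x,S.fun.round(1))
from scipy.spatial.transform import Rotation as Ro
o=ctrl.get_obs();M=Ro.from_rotvec(o['orientation']).as_matrix()
d=c-S.x;print(d,M.T@[*d,0]/200)
d=np.array([588,164.4])-o['ee_pos'][:2];print(d,M.T@[*d,0]/200)
E
```

```text
fol 3973 [591.27692997 163.94539654] [43.67802199 43.28574936] [591.69091296 164.07780175]
flange z 111.91475254143715
19 [590.1105616   80.96929725] [-13.6  -0.2   0.   -0.2   0.   -0.1   0.1   0.2   0.1   0.1   0.    0.1
  -0.2   0.   -0.2  -0.2  -0.2  -0.4  -0.4]
[ 1.16636837 82.9760993 ] [ 1.40207592e-01 -3.90514619e-01 -1.66479774e-05]
[-3.19562474 82.12464236] [ 1.18196858e-01 -3.93568577e-01 -1.68503753e-05]
```

Call:
servo_tool(rows=[[0,0,0,0.07,-0.2,0,10],[0,0,0,0.14,-0.39,0,10],[0,0,0,0.14,-0.39,0,10],[0,0,0,0.14,-0.39,0,10],[0,0,0,0.14,-0.39,0.05,10],[0,0,0,0.14,-0.39,0.1,10],[0,0,0,0.14,-0.39,0.13,10],[0,0,0,0.14,-0.39,0.15,10],[0,0,0,0.14,-0.39,0.165,10],[0,0,0,0.14,-0.39,0.165,10]])

```text
t: 6.42
ee_pos: [592.2, 166.0, 120.5]
orientation: [3.098, 0.519, -0.0]
ft_force: [-0.3, 0.2, -1.5]
width: 25.2
grasp_force: 29.9
```

Call:
servo_tool(rows=[[0,0,0,0,0,0.02,10],[0,0,0,0,0,0.04,10],[0,0,0,0,0,0.06,10],[0,0,0,0,0,0.08,10],[0,0,0,0,0,0.08,10]])

```text
t: 7.05
ee_pos: [592.7, 166.1, 104.9]
orientation: [-3.098, -0.519, -0.002]
ft_force: [-0.1, -0.4, 2.2]
width: 25.6
grasp_force: 29.9
```

Call:
servo_tool(rows=[[0,0,0,0,0,0.02,10],[0,0,0,0,0,0.04,10],[0,0,0,0,0,0.06,10],[0,0,0,0,0,0.075,10],[0,0,0,0,0,0.088,10],[0,0,0,0,0,0.088,10],[0,0,0,0,0,0.088,10]])

```text
t: 7.92
ee_pos: [592.9, 166.1, 87.7]
orientation: [-3.098, -0.519, -0.002]
ft_force: [-0.3, 0.1, 6.8]
width: 25.1
grasp_force: 29.9
```

```bash
python3 - <<'E'
from h import *
im,d=grab('wrist');s=grab('side')[0]
c=np.hstack([cv2.resize(im,(400,300)),cv2.resize(s[170:270,200:333],(400,300))]);cv2.imwrite('pics/w3.png',c[:,:,::-1])
o=ctrl.get_obs();e=o['ee_pos'];print(o['t'],e,o['width'],o['ft_force'])
W=cloud(load('wrist'))
q=W[(np.hypot(W[:,:,0]-e[0],W[:,:,1]-e[1])<29)&(W[:,:,2]<75)&(W[:,:,2]>30)]
print('z hist',np.histogram(q[:,2],bins=range(30,76,3)))
q=W[(np.hypot(W[:,:,0]-e[0],W[:,:,1]-e[1])<16)&(W[:,:,2]>100)&(W[:,:,2]<135)]
print('boss top',np.percentile(q[:,2],[50,80,95,99]) if len(q) else 0)
E
```

```text
8.025 [592.84652074 166.09279232  87.69794244] 25.648600188111043 [-0.17393489 -2.40573154  6.75932148]
z hist (array([   0,    3,   62,   70,  378, 4205,  110,  128,  165,  148,  144,
        135,  100,  103,  107]), array([30, 33, 36, 39, 42, 45, 48, 51, 54, 57, 60, 63, 66, 69, 72, 75]))
boss top [113.84097965 114.57970735 122.37708014 132.01916299]
```

View pics/w3.png

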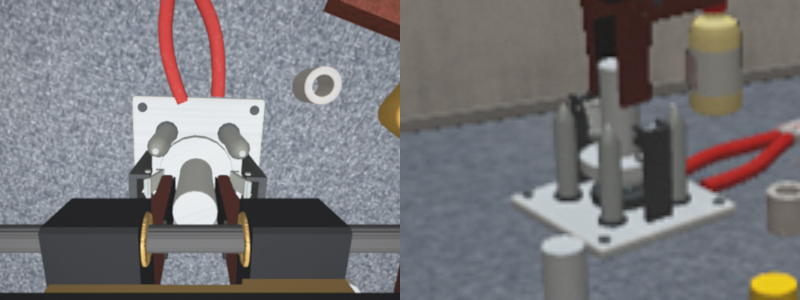

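The hub sits low in the magazine: flange top at about 46 mm, so its underside is near 34 mm. The catches are over the flange at (150,185) and (245,185). I'll press about 2 mm more to be sure, then let go and lift.

Call:
servo_tool(rows=[[0,0,0,0,0,0.009,10],[0,0,0,0,0,0.009,10],[0,0,0,0,0,0.009,10]])

```text
t: 8.4
ee_pos: [592.9, 166.1, 86.0]
orientation: [-3.098, -0.519, -0.002]
ft_force: [-1.1, -1.5, 5.9]
width: 25.3
grasp_force: 29.9
```

Call:
servo_tool(rows=[[0,0,0,0,0,-0.01,10],[0,0,0,0,0,-0.015,10],[0,0,0,0,0,-0.015,55],[0,0,0,0,0,-0.015,55],[0,0,0,0,0,-0.015,55],[0,0,0,0,0,-0.015,55],[0,0,0,0,0,-0.2,55],[0,0,0,0,0,-0.4,55],[0,0,0,0,0,-0.5,55],[0,0,0,0,0,-0.5,55]])

```text
t: 9.65
ee_pos: [593.3, 166.3, 186.9]
orientation: [-3.098, -0.519, -0.005]
ft_force: [0.1, -0.2, 0.1]
width: 54.8
grasp_force: 0.0
```

Call:
servo_tool(rows=[[0,0,0,-0.2,0.2,0,55],[0,0,0,-0.4,0.4,0,55],[0,0,0,-0.4,0.4,0,55],[0,0,0,-0.4,0.4,0,55]])

```text
t: 10.15
ee_pos: [542.8, 64.4, 184.6]
orientation: [-3.098, -0.518, 0.001]
ft_force: [1.1, 0.4, -0.3]
width: 55.4
grasp_force: 0.0
```

```bash
python3 - <<'E'
from h import *
im,d=grab('wrist');s=grab('side')[0]
c=np.hstack([cv2.resize(im,(400,300)),cv2.resize(s[170:270,200:333],(400,300))]);cv2.imwrite('pics/w4.png',c[:,:,::-1])
o=ctrl.get_obs();print(o['t'],o['ee_pos'],o['width'],o['ft_force'])
W=cloud(load('wrist'))
r=np.hypot(W[:,:,0]-592,W[:,:,1]-165)
q=W[(r<29)&(W[:,:,2]>44)&(W[:,:,2]<56)];print('flange top',len(q),np.median(q,0))
q=W[(r<20)&(W[:,:,2]>110)&(W[:,:,2]<135)];print('boss top',len(q),np.median(q,0))
E
```

```text
10.25 [543.18034378  65.11278118 184.84804933] 55.073902393667176 [-0.18802982  0.89251563  0.1010843 ]
flange top 3590 [596.91705606 156.7442673   49.9371149 ]
boss top 2149 [592.41821675 164.25018238 117.76077942]
```

View pics/w4.png

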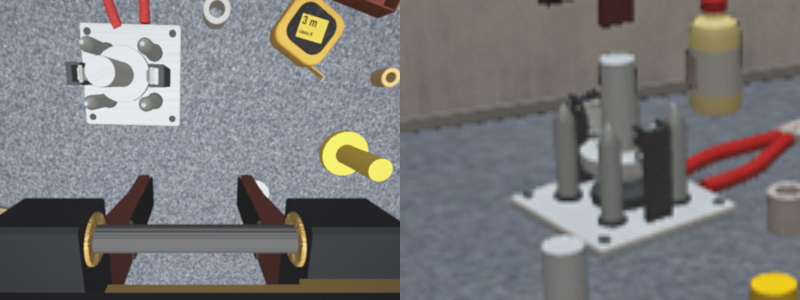

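The hub is held upright in the magazine at (115,70) in the wrist view. Its flange top is at 50 mm, so the underside is at the expected 38 mm. Both catches are over the flange, and the gripper is clear.

```bash
python3 -c "
from workcell import ctrl
print(ctrl.close_job())"
```

```text
the job is handed in; nothing more can be done
None
```

The 60 mm hub is in the magazine, flange down; the last pictures show it upright with its underside about 38 mm above the table and both catches over the flange; the gripper let go and is clear, the other hub was not touched, and the job was handed in at about 10 s with no verdict returned.

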